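# Hold the record player's dust cover open

### The arm

A 6-joint arm with a two-finger parallel gripper is mounted at the origin on the work surface. World frame = base frame: x ahead of the robot, y to its left, z up, the work surface at z = 0. Lengths are in mm, angles in rad, forces in N, time in s.
With the tool pointing down it reaches from about 350 to 775 mm from the base axis. Payload 7.3 kg.
Tool frame: the origin (TCP) lies midway between the tips of the shut fingers; the grasp point (between the pads) lies 19 mm behind it; x points along the fingers, y is the direction in which the jaws open and shut, and the axes are right-handed (so a half turn about x gives the same grasp; the last joint's range is limited). The gripper opens to 92 mm and grips with 3 to 60 N. Pads are 19 mm wide; open, the fingers measure 130 mm over their backs; the gripper's body (75 mm by 190 mm) begins 47 mm behind the grasp point.
Start: joints at [1.061, 0.342, 1.524, -0, 1.275, -0.146], TCP at [186.796, 490.665, 226.741] pointing down, gripper open.
Joint ranges: [-2.53, 2.53], [-0.77, 2.02], [0.04, 2.7], [-1, 4.14], [0.28, 2.66], [-3.11, 3.11]. Speed limits (rad/s): [2.57, 2.57, 3.14, 3.14, 3.14, 3.14].

### API

Orientations are given as [roll, pitch, yaw] about the fixed x, y, z axes, in that order (R = Rz(yaw) Ry(pitch) Rx(roll)).
In Python, from plant import bot gives the robot as it stands. The module is installed in compiled form; this text tells all that it offers.
- The arm moves only by the shell command python3 -m handwheel 'ROWS' [OPENING]. ROWS is JSON, a list that holds one entry, the list of rows, each a list of 4 numbers: the shift along the tool's x, y, z in cm, then the turn about the tool's x in rad. A call has 1 to 8 rows; each row shifts and turns the commanded pose from where the row before left it, along the tool's axes as they then stand; what a row does not reach is not made up. A row lasts 1/12 s, in which the tool goes at most 41.7 mm and 7.16 degrees, less where a joint would pass 70% of its speed; a pose out of reach is approached as far as the arm can. A call is refused whole if a number of a shift passes 4.17 or a number of a turn 0.125, either way. A call with a gripper value outside its range is refused whole. OPENING is the opening, from 0 (shut) to 1 (fully open), set as the call begins (- or left out, the last holds). The fingers move at their own pace and stop on an object; the grip force is fixed at half the most. Time passes only in rows, so rows that do not move let the fingers close. It gives the time, the measured TCP pose, the force and the opening at its end, in the units of the state.
- bot.get_obs(): the state, without advancing time (a new reading comes with each control period).
- bot.capture(name): name is "scene" or "top"; returns (picture, depth): 420x560x3 uint8, red, green, blue; 420x560 float32, mm along the optical axis (not along the pixel's ray), 0 where there is no reading.
- bot.camera_model(name): a dict with "fx", "fy", "cx", "cy" (pixels), "dist_coeffs" ([k1, k2, p1, p2, k3] as OpenCV has them; the pictures are not rectified), "position" and "rotation" of the camera in the world. Camera axes: x right, y down, z forward; pixel columns grow to the right and rows downward; lengths in mm; the calibration is good to about 2 mm. A picture is of the moment at which its call begins. camera_model takes no time and is no camera call.
- bot.close_job(): hands the job in, once; it reports no verdict.
Trained networks look in the newest picture that a camera, given by its name, has taken for a name from the list of things; names that differ only in an ending like _2 or _b are one class to them, and where a whole thing is asked for, a point or a joint stands for the part that bears it (a point fixed in the world has none). Each returns a list of dicts, best first, with "conf" (0 to 1); they miss things now and then, are a little off and sometimes report something else, mostly with a low value. They report only what shows in the picture. A call takes as long as a camera call. They do not tell look-alikes from the thing itself.
- bot.find_in(camera, label): "bbox" ([left, top, width, height] in pixels, round what is visible of it).
- bot.spot_point(camera, label): "point" ([column, row] in pixels: a listed point, or the origin of a listed thing).
The state is a dict: "time": time; "joint_positions": joint angles; "dq": joint speeds; "tau": joint torques, N m; "tool_pos": TCP position; "tcp_rot": TCP orientation; "contact_force": force on the tool from outside, world axes, zero at the start; "moment": the same for the moment, N m; "grip_width": finger opening in mm.
Only numpy, scipy, OpenCV 4.12 (cv2) and the standard library are available. Lean on these libraries where they do the work, as an engineer would, in place of code of your own. Each camera call takes 0.05 s, during which the arm holds its last target.

### The job

Someone left the headphones standing on the record player's shut dust cover: first lift them off and hang them by the headband over the bar of the headphone stand, and let go of them. Then raise the dust cover by its front tab to 35 degrees and keep it there so that I can slip the record out; the worn hinges would let it fall, so finish still holding it with the fingers, steady. Do not drop the headphones or the cover, and leave the other things on the table where they are.

Things in the scene. Friction and masses are not known exactly. Their poses are not given: they have to be found in the camera images.
- headphones: on-ear headphones, upright on the shut dust cover (its top 120 mm above the table). Origin: middle of the underside, at the foot of the cups. x fore-aft, y ear to ear, z up. 150 mm wide (y), 66 deep (x), 168 tall, 0.2 kg; cups 74 mm tall, 68 mm free gap between them. Tan headband: arch 28 mm wide (x), 14 mm thick, flat for 34 mm about the crown, inner face 154 mm above the foot
- headphones_band (a point): middle of the upper face of the headband's crown, 168 mm above the foot of the cups; axes as the headphones. The crown can be pinched from above across its 28 mm width (along x)
- stand: headphone stand, fixed: base 160 x 120 x 18 mm, brass post at its back (local x = +68 mm), and a level walnut bar (flat top, rounded edges, 26 mm wide, 22 mm high) along local x from its free end (x = -60 mm, towards the robot) to just past the post, ending at x = +79 mm; bar top 215 mm above the table, nothing stands higher. Origin on the table under x = 0 of the bar, z up
- stand_bar (a point): middle of the bar's free length and section, 204 mm above the table; x along the bar, away from its free end. Hung headphones straddle the bar, a cup on either side, their x along it (either way round), the crown's upper face 229 mm above the table and about over this point
- stand_bar_end (a point): free end of the bar, mid-section; the headband may be brought on from here
- turntable: record player, fixed: walnut plinth 325 mm deep (x), 410 mm wide (y), top 67 mm above the table, with platter, record and tonearm under a smoked clear dust cover; 120 mm tall with the cover shut. Origin on the table under its middle, front towards local -x, z up
- cover (a joint): opening angle of the dust cover, rad: 0 shut, 0.611 is 35 degrees, stop at 1.25. The cover (box open below, 315 x 404 x 52 mm, 0.9 kg) is hinged along its back edge, on a line along the turntable's y, 157.5 mm behind its middle, 68 mm above the table; the front swings up and back. Unheld it falls shut; 4 to 6 N upwards at the tab carries it
- cover_tab (a point): grasp point on the aluminium tab that juts 40 mm forward from the cover's upper front edge, level with its top: 46 mm wide (y), 6 mm thick, free all round. Point at mid-thickness, 24 mm before the cover's front wall; in the cover's frame 339 mm before and 49 mm above the hinge line: 117 mm above the table when shut, 303 mm at 35 degrees. Axes turn with the cover
- diffuser: amber glass reed diffuser, 62 mm across, 98 mm tall, three reeds up to 215 mm; loose; origin under its middle. To be left alone
- grey_bowl: grey bowl of dried sprigs, 128 mm across, 60 mm tall; loose; origin under its middle. To be left alone
- green_bowl: green bowl upside down on two books, 124 mm across, 58 mm tall; loose; origin under its middle. To be left alone
- cup: cream mug, 70 mm across, 62 mm tall, handle on its +y side; loose; origin under its middle. To be left alone
- record_brush: dark wooden record brush lying on its bristles, 45 x 100 x 30 mm; loose; origin under its middle. To be left alone
- candle: candle in a dark tin, 72 mm across, 70 mm tall; loose; origin under its middle. To be left alone
Not all that is in view belongs to the job. Leave any blue or purple look-alike of the headphones alone.

How it is judged:
By the outcome, as a careful person would: the job done as asked, in the order asked, and still so for the second after the job is handed in, while the arm keeps its last pose, push and grip.
It also fails if it takes over 72 s, if anything falls off the work surface, if the arm or the gripper's body presses on something with over 40 N, if the wrist force passes 120 N, or if a joint passes its speed limit or range.

## Working session

There is one attempt and no reset: what is moved stays moved. The work goes in short steps, Python scripts to look and compute and a shell command to move; the robot and the scene stay as the last step left them, time stands still between calls to the robot, and variables do not carry over. Pictures are saved under pics/ and viewed, and the job is handed in when it is done.

```bash
mkdir -p pics; cat > h.py <<'E'
import numpy as np, cv2
from plant import bot
def cam(n):
    m=bot.camera_model(n)
    K=np.array([[m['fx'],0,m['cx']],[0,m['fy'],m['cy']],[0,0,1]]);d=np.array(m['dist_coeffs'],float)
    R=np.array(m['rotation'],float)
    if R.shape!=(3,3):
        from scipy.spatial.transform import Rotation as Ro
        R=Ro.from_euler('xyz',R).as_matrix()
    return K,d,R,np.array(m['position'],float)
def ray(n,px):
    K,d,R,p=cam(n)
    u=cv2.undistortPoints(np.array([[px]],float),K,d)[0,0]
    return p,R@np.array([u[0],u[1],1.])
def dp(n,px,D): # depth point
    p,r=ray(n,px); z=D
    return p+r*z
def atz(n,px,z):
    p,r=ray(n,px); return p+r*(z-p[2])/r[2]
def tri(a,b):
    p1,r1=ray('scene',a);p2,r2=ray('top',b)
    A=np.stack([r1,-r2],1);s=np.linalg.lstsq(A,p2-p1,rcond=None)[0]
    q1=p1+r1*s[0];q2=p2+r2*s[1];return (q1+q2)/2,np.linalg.norm(q1-q2)
def proj(n,P):
    K,d,R,p=cam(n)
    return cv2.projectPoints(np.atleast_2d(np.array(P,float)),cv2.Rodrigues(R.T)[0],-R.T@p,K,d)[0][:,0]
def save(n,f):
    im,D=bot.capture(n);cv2.imwrite(f'pics/{f}.png',im[:,:,::-1]);np.save(f'pics/{f}.npy',D);return im,D
E
python3 - <<'E'
from h import *
np.set_printoptions(precision=1,suppress=True)
for n in('scene','top'):
    save(n,n+'0');print(n,bot.camera_model(n))
    for l in('headphones_band','stand_bar','stand_bar_end','cover_tab','headphones','stand','turntable','diffuser','cup'):
        print(l,[(np.round(o['point']),round(o['conf'],2)) for o in bot.spot_point(n,l)][:3])
print(bot.get_obs())
E
```

```text
scene {'fx': 415.53164779677434, 'fy': 415.53164779677434, 'cx': 273.78357734288244, 'cy': 210.91209170183427, 'dist_coeffs': array([-0.,  0.,  0.,  0.,  0.]), 'position': array([1457.5, -134.1, 1491. ]), 'rotation': array([-2.5, -0. ,  1.4])}
headphones_band [(array([205., 187.]), 0.86), (array([312., 157.]), 0.85), (array([233., 214.]), 0.65)]
stand_bar [(array([338., 206.]), 0.73)]
stand_bar_end [(array([331., 198.]), 0.86), (array([231., 215.]), 0.63)]
cover_tab [(array([215., 218.]), 0.64)]
headphones [(array([240., 239.]), 0.83), (array([210., 210.]), 0.73)]
stand [(array([333., 231.]), 0.79)]
turntable [(array([232., 274.]), 0.73)]
diffuser [(array([137., 242.]), 0.92)]
cup [(array([174., 214.]), 0.7), (array([333., 232.]), 0.41)]
top {'fx': 537.2899117951342, 'fy': 537.2899117951342, 'cx': 281.1296497317784, 'cy': 211.8058879556758, 'dist_coeffs': array([-0.2,  0. ,  0. ,  0. ,  0. ]), 'position': array([ 339.5,   62.8, 1898.4]), 'rotation': array([-3. , -0. , -1.5])}
headphones_band [(array([202., 306.]), 0.86), (array([354., 284.]), 0.8), (array([332., 197.]), 0.79)]
stand_
[... 179 characters left out ...]
ray([238., 152.]), 0.64), (array([252., 261.]), 0.46)]
headphones [(array([324., 199.]), 0.75), (array([212., 306.]), 0.73), (array([347., 278.]), 0.62)]
stand [(array([202., 219.]), 0.78), (array([441., 252.]), 0.39)]
turntable [(array([334., 189.]), 0.71)]
diffuser [(array([442., 255.]), 0.57)]
cup [(array([392., 278.]), 0.62)]
{'time': 1.0, 'joint_positions': array([ 1.1,  0.3,  1.5, -0. ,  1.3, -0.1]), 'dq': array([ 0.,  0., -0., -0., -0.,  0.]), 'tau': array([ -0. , -43.1, -24.4,   0.1,   0. ,  -0. ]), 'tool_pos': array([186.8, 490.7, 226.7]), 'tcp_rot': array([1. , 1.6, 0.7]), 'contact_force': array([-0.3, -0. ,  0.3]), 'moment': array([ 0., -0., -0.]), 'grip_width': 91.72106003703122}
```

View pics/scene0.png

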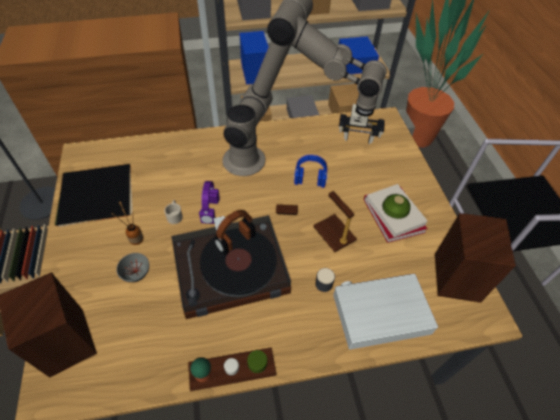

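View pics/top0.png

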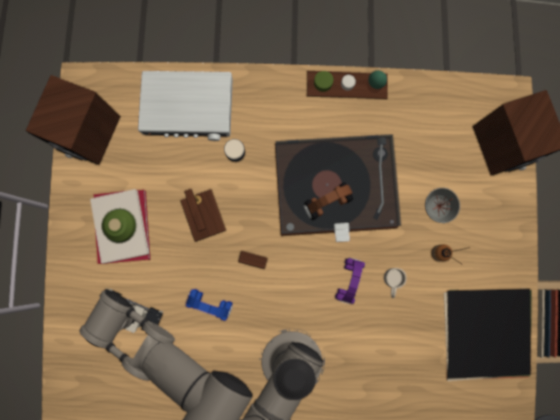

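```bash
python3 - <<'E'
from h import *
np.set_printoptions(precision=4,suppress=True)
for n in('scene','top'):
    print(bot.camera_model(n)['rotation'],bot.camera_model(n)['dist_coeffs'])
    K,d,R,p=cam(n);print(R)
print(bot.get_obs()['tcp_rot'])
np.set_printoptions(precision=1,suppress=True)
print('selfcheck tcp px', proj('scene',[186.8,490.7,226.7]),proj('top',[186.8,490.7,226.7]))
E
```

```text
[-2.4879 -0.0136  1.3899] [-0.0201  0.      0.      0.      0.    ]
[[ 0.1798  0.7824 -0.5963]
 [ 0.9836 -0.1347  0.12  ]
 [ 0.0136 -0.6081 -0.7938]]
[-3.0443 -0.0098 -1.5447] [-0.1568  0.      0.      0.      0.    ]
[[ 0.0261 -0.9949  0.0974]
 [-0.9996 -0.0269 -0.0072]
 [ 0.0098 -0.0972 -0.9952]]
[1.0176 1.5707 0.6538]
selfcheck tcp px [[357.1 141. ]] [[137.3 309. ]]
```

```bash
python3 - <<'E'
import cv2,numpy as np
a=cv2.imread('pics/scene0.png');b=cv2.imread('pics/top0.png')
c=cv2.resize(a[180:280,160:360],None,fx=4,fy=4,interpolation=cv2.INTER_CUBIC)
cv2.imwrite('pics/zs.png',c)
c=cv2.resize(b[130:260,170:410],None,fx=3.3,fy=3.3,interpolation=cv2.INTER_CUBIC)
cv2.imwrite('pics/zt.png',c)
E
```

```text
(no output)
```

View pics/zs.png

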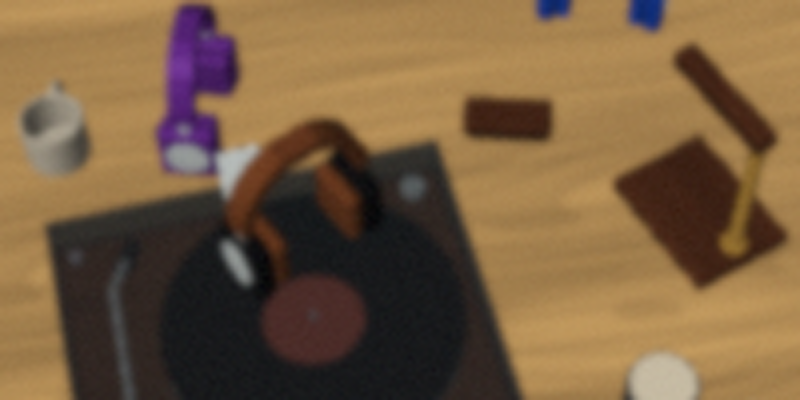

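View pics/zt.png

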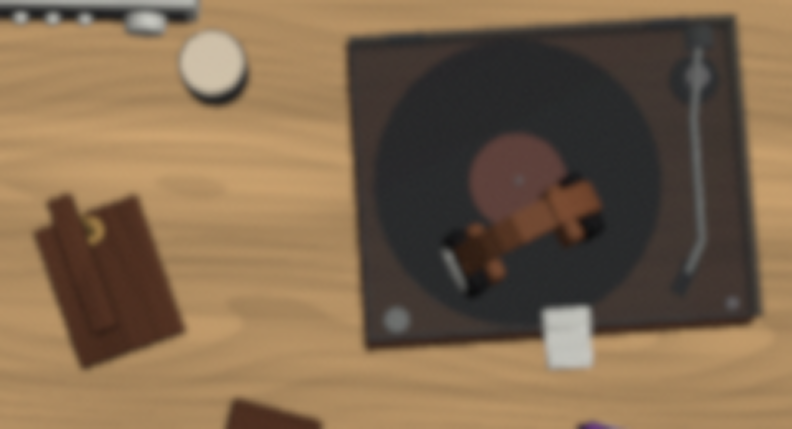

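```bash
cat > seg.py <<'E'
from h import *
def cloud(n,D):
    K,d,R,p=cam(n)
    h,w=D.shape
    g=np.stack(np.meshgrid(np.arange(w),np.arange(h)),-1).reshape(-1,1,2).astype(float)
    u=cv2.undistortPoints(g,K,d)[:,0]
    r=np.c_[u,np.ones(len(u))]*D.reshape(-1,1)
    return (r@R.T+p).reshape(h,w,3)
E
python3 - <<'E'
from seg import *
np.set_printoptions(precision=1,suppress=True)
boxes={'scene':{'band':(218,205,260,245),'bar':(325,188,358,222),'tab':(213,212,228,232)},
'top':{'band':(300,180,358,222),'bar':(180,185,210,235),'tab':(330,215,355,245)}}
for n in boxes:
    D=np.load(f'pics/{n}0.npy');im=cv2.imread(f'pics/{n}0.png');C=cloud(n,D)
    print(n,'table z',np.nanmedian(C[330:340,100:110,2]) )
    for k,(a,b,c,d) in boxes[n].items():
        P=C[b:d,a:c].reshape(-1,3);col=im[b:d,a:c].reshape(-1,3).astype(int)
        ok=D[b:d,a:c].ravel()>0
        if k=='band': m=ok&(P[:,2]>270)
        elif k=='bar': m=ok&(P[:,2]>195)&(P[:,2]<235)
        else: m=ok&(col.min(1)>125)&(P[:,2]>90)
        Q=P[m]
        if len(Q)<5: print(k,len(Q));continue
        c0=Q.mean(0);xy=Q[:,:2]-c0[:2];U,S,V=np.linalg.svd(xy,full_matrices=False)
        t=xy@V[0];s=xy@V[1]
        rect=cv2.minAreaRect(Q[:,:2].astype(np.float32))
        print(k,len(Q),'mean',c0,'zpct',np.percentile(Q[:,2],[5,50,95]),'ax',V[0],'ang',np.degrees(np.arctan2(V[0][1],V[0][0])),'ext',t.min(),t.max(),s.min(),s.max(),'rect',rect)
E
python3 - <<'E'
from h import *
np.set_printoptions(precision=1,suppress=True)
# hand-read two-view triangulation
for k,a,b in [('bar free end top',(160+688/4,180+55/4),(170+103/3.3,130+328/3.3)),('bar far end top',(160+762/4,180+138/4),(170+62/3.3,130+204/3.3)),
 ('tab tip mid',(160+234/4,180+152/4),(170+569/3.3,130+367/3.3)),
 ('crown',(160+300/4,180+140/4),(170+525/3.3,130+225/3.3))]:
    print(k,tri(a,b))
E
```

```text
scene table z 0.5527770308083291
band 218 mean [ 551.3 -104.2  284.2] zpct [272.8 285.3 293.1] ax [-0.5  0.9] ang 117.67061185077594 ext -48.52378326720936 56.658830547127224 -15.735582938386495 18.563946746229316 rect ((547.9581298828125, -101.18795776367188), (32.973976135253906, 105.38424682617188), 28.664039611816406)
bar 251 mean [508.7 324.1 214.3] zpct [202.1 215.8 221.3] ax [0.9 0.4] ang 22.12140517641228 ext -75.34967075255558 68.12611532386283 -18.80509031586856 12.688577340071939 rect ((504.1319885253906, 325.7380676269531), (143.6281280517578, 30.990766525268555), 21.711820602416992)
tab 67 mean [ 450.  -160.   136.2] zpct [117.6 123.9 263.3] ax [1. 0.] ang 0.6570210007130444 ext -34.65714880671121 114.29384948529493 -22.968527627894954 15.802920837037178 rect ((489.6655578613281, -156.88841247558594), (38.328086853027344, 149.17501831054688), 89.7563247680664)
top table z 578.4270909585289
band 276 mean [548.2 -98.6 283.4] zpct [271.8 284.2 292.6] ax [ 0.5 -0.9] ang -61.64639049618859 ext -48.149347086730806 51.678383442854646 -14.308521824987636 14.268526060592851 rect 
[... 277 characters left out ...]
 rect ((505.4088134765625, 326.38177490234375), (139.07705688476562, 27.482892990112305), 21.592439651489258)
tab 236 mean [ 452.5 -153.4  120.5] zpct [112.9 121.1 127.3] ax [-1. -0.] ang -179.3556312848197 ext -30.082381390549784 31.31928109649128 -24.67602473007734 23.803405953627422 rect ((452.009521484375, -155.18035888671875), (59.511600494384766, 47.91486358642578), 6.511666774749756)
bar free end top (array([443.4, 305.2, 202.8]), np.float64(6.27543275498424))
bar far end top (array([561.4, 347.9, 208.1]), np.float64(3.8368423406105774))
tab tip mid (array([ 421.2, -156.7,  114.7]), np.float64(0.007140259391752041))
crown (array([543.3, -93.6, 281.3]), np.float64(0.09631826928448178))
```

```bash
python3 - <<'E'
from seg import *
np.set_printoptions(precision=1,suppress=True)
a=np.radians(28.4);ax=np.array([-np.sin(a),np.cos(a)])
for n,bx in (('scene',(218,205,260,245)),('top',(300,180,358,222))):
    D=np.load(f'pics/{n}0.npy');C=cloud(n,D)
    x0,y0,x1,y1=bx;P=C[y0:y1,x0:x1].reshape(-1,3);P=P[P[:,2]>255]
    t=(P[:,:2]-[548.5,-100.5])@ax
    for lo,hi in((-60,-40),(-40,-17),(-17,0),(0,17),(17,40),(40,60)):
        m=(t>lo)&(t<hi);print(n,lo,m.sum(),np.median(P[m],0) if m.any() else '')
    # bar
    bx=(325,188,358,222) if n=='scene' else (180,185,210,235)
    x0,y0,x1,y1=bx;P=C[y0:y1,x0:x1].reshape(-1,3);P=P[(P[:,2]>205)&(P[:,2]<235)]
    print('bar',np.median(P,0),np.percentile(P[:,2],[10,50,90]))
    r=[(k,[(np.round(o['point'],1),round(o['conf'],2)) for o in bot.spot_point(n,k)][:3]) for k in()]
# plinth corners top view: dark colour mask
im=cv2.imread('pics/top0.png');
for k,p in (('FL',(365,347)),('FR',(757,320)),('BL',(347,40)),('BR',(735,17))):
    print(k,atz('top',(170+p[0]/3.3,130+p[1]/3.3),118))
m=(im.max(2)>0)
print('table hue sample')
hsv=cv2.cvtColor(im,cv2.COLOR_BGR2HSV)
white=(im.min(2)>125);white[:215]=0;white[250:]=0;white[:,:328]=0;white[:,358:]=0
ys,xs=np.nonzero(white);pts=np.array([atz('top',(x,y),120)[:2] for x,y in zip(xs,ys)],np.float32)
print('tab',len(pts),pts.min(0),pts.max(0),cv2.minAreaRect(pts),xs.min(),xs.max(),ys.min(),ys.max())
E
```

```text
scene -60 58 [ 573.5 -144.7  267.4]
scene -40 64 [ 564.3 -126.1  283.2]
scene -17 38 [ 553.  -107.9  289.3]
scene 0 40 [545.8 -93.1 289. ]
scene 17 45 [537.9 -75.9 285.2]
scene 40 31 [530.7 -57.  268.9]
bar [508.4 324.8 216.4] [210.  216.4 220.6]
top -60 46 [ 572.5 -143.5  267.9]
top -40 65 [ 562.2 -125.7  284.6]
top -17 50 [ 553.2 -107.9  287.9]
top 0 53 [545.5 -93.  287.4]
top 17 76 [535.3 -75.3 282.3]
top 40 58 [526.  -58.1 266.9]
bar [505.8 325.5 213.2] [208.4 213.2 218.4]
FL [435.9  49.6 118. ]
FR [ 473.4 -348.   118. ]
BL [749.8  76.3 118. ]
BR [ 787.3 -324.7  118. ]
table hue sample
tab 263 [ 421.2 -178. ] [ 482.  -130.3] ((451.6097717285156, -154.09324645996094), (59.96990203857422, 46.89882278442383), 1.406735897064209) 335 349 223 241
```

```bash
cat >> h.py <<'E'
from scipy.spatial.transform import Rotation as Ro
def to(P,yaw=None):
    o=bot.get_obs();R=Ro.from_euler('xyz',o['tcp_rot']).as_matrix()
    d=R.T@(np.array(P,float)-o['tool_pos'])/10
    ya=np.degrees(np.arctan2(R[1,1],R[0,1]))
    print('t',round(o['time'],2),'tcp',np.round(o['tool_pos'],1),'yaw_y',round(ya,2),'grip',round(o['grip_width'],1),'F',np.round(o['contact_force'],1),'shift cm',np.round(d,2),end=' ')
    if yaw is not None: print('turn',round(float(np.radians((ya-yaw+180)%360-180)),3),end='')
    print(' q',np.round(o['joint_positions'],2))
E
python3 -m handwheel '[[[-2.5,0,0,0.12],[-2.5,0,0,0.12],[-2.5,0,0,0.12],[-2.5,0,0,0.12],[-2.5,0,0,0.12],[-0,0,0,0.12]]]' 1
python3 -c "
from h import *
to([549,-100.5,350],28)"
```

```text
time: 1.5
tool_pos: [187.5, 492.0, 357.1]
tcp_rot: [2.158, 1.562, 1.069]
contact_force: [-0.2, 0.4, 1.0]
grip_width: 91.9
t 1.5 tcp [187.5 492.  357.1] yaw_y 27.57 grip 91.9 F [-0.2  0.4  1. ] shift cm [ 0.39  4.62 69.26] turn -0.008 q [1.06 0.27 1.27 0.   1.59 0.58]
```

```bash
python3 -m handwheel '[[[0,0.27,4.0,0],[0,0.27,4.0,0],[0,0.27,4.0,0],[0,0.27,4.0,0],[0,0.27,4.0,0],[0,0.27,4.0,0],[0,0.27,4.0,0],[0,0.27,4.0,0]]]' >/dev/null
python3 -m handwheel '[[[0,0.27,4.0,0],[0,0.27,4.0,0],[0,0.27,4.0,0],[0,0.27,4.0,0],[0,0.27,4.0,0],[0,0.27,4.0,0],[0,0.27,3,0],[0,0,0,0]]]' 
python3 -c "
from h import *
to([549,-100.5,320],28)"
```

```text
time: 2.83
tool_pos: [500.8, -16.4, 350.6]
tcp_rot: [-0.887, 1.569, -1.976]
contact_force: [-1.0, 0.9, 0.4]
grip_width: 92.0
t 2.83 tcp [500.8 -16.4 350.6] yaw_y 27.61 grip 92.0 F [-1.   0.9  0.4] shift cm [3.07 0.38 9.68] turn -0.007 q [-0.18  0.23  1.34 -0.    1.57 -0.67]
```

```bash
python3 -m handwheel '[[[0,0.1,2.5,-0.007],[0,0.1,2.5,0],[0,0.1,2.5,0],[0,0.08,2.0,0],[1.5,0,0,0],[1.5,0,0,0],[0,0,0,0],[0,0,0,0]]]' 
python3 - <<'E'
from h import *
to([549.3,-100.5,276.5],28)
save('scene','s1');save('top','t1')
a=cv2.imread('pics/s1.png')[170:270,170:290];b=cv2.imread('pics/t1.png')[140:240,270:390]
cv2.imwrite('pics/z1.png',cv2.resize(np.vstack([a,b]),None,fx=3,fy=3,interpolation=2))
E
```

```text
time: 3.5
tool_pos: [546.5, -93.2, 321.4]
tcp_rot: [-2.511, 1.569, 2.696]
contact_force: [0.0, -1.0, 0.2]
grip_width: 91.7
t 3.5 tcp [546.5 -93.2 321.4] yaw_y 28.33 grip 91.7 F [ 0.  -1.   0.2] shift cm [ 4.49 -0.1   0.79] turn 0.006 q [-0.31  0.35  1.26  0.    1.54 -0.8 ]
```

View pics/z1.png

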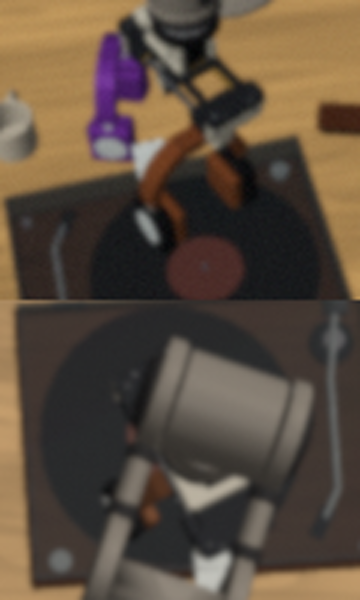

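```bash
python3 -m handwheel '[[[0,-0.1,0.75,0.005],[1.0,0,0,0],[1.0,0,0,0],[1.0,0,0,0],[0.8,0,0,0],[0.5,0,0,0],[0,0,0,0],[0,0,0,0]]]' 
python3 -c "
from h import *
to([549.3,-100.5,276.5],28)"
```

```text
time: 4.27
tool_pos: [549.5, -100.7, 278.4]
tcp_rot: [-2.583, 1.57, 2.619]
contact_force: [-0.5, 0.5, 0.3]
grip_width: 91.7
t 4.27 tcp [ 549.5 -100.7  278.4] yaw_y 28.02 grip 91.7 F [-0.5  0.5  0.3] shift cm [ 0.19 -0.01 -0.03] turn 0.0 q [-0.32  0.37  1.34  0.    1.43 -0.81]
```

```bash
python3 -m handwheel '[[[0.2,0,0,0],[0,0,0,0],[0,0,0,0]]]' >/dev/null;  python3 -m handwheel '[[[0,0,0,0],[0,0,0,0],[0,0,0,0],[0,0,0,0],[0,0,0,0],[0,0,0,0],[0,0,0,0],[0,0,0,0]]]' 0
python3 -c "
from h import *
to([549.3,-100.5,276.5],28)"
```

```text
time: 5.18
tool_pos: [549.6, -100.8, 276.7]
tcp_rot: [1.61, 1.571, 0.528]
contact_force: [0.0, -0.2, 0.7]
grip_width: 43.1
t 5.18 tcp [ 549.6 -100.8  276.7] yaw_y 28.01 grip 43.1 F [ 0.  -0.2  0.7] shift cm [ 0.02 -0.02 -0.04] turn 0.0 q [-0.32  0.37  1.34  0.    1.43 -0.81]
```

```bash
python3 -m handwheel '[[[0,0,0,0],[0,0,0,0],[0,0,0,0],[0,0,0,0],[0,0,0,0],[0,0,0,0],[0,0,0,0],[0,0,0,0]]]' 0
python3 -m handwheel '[[[-0.2,0,0,0],[-0.3,0,0,0],[-0.5,0,0,0],[-0.5,0,0,0],[-0.5,0,0,0],[0,0,0,0],[0,0,0,0],[0,0,0,0]]]'
python3 - <<'E'
from h import *
to([549.3,-100.5,400],28)
save('scene','s2')
a=cv2.imread('pics/s2.png')[160:290,160:320]
cv2.imwrite('pics/z2.png',cv2.resize(a,None,fx=4,fy=4,interpolation=2))
E
```

```text
time: 5.85
tool_pos: [549.6, -100.8, 276.7]
tcp_rot: [-2.544, 1.571, 2.657]
contact_force: [0.2, -0.6, 0.6]
grip_width: 27.4
time: 6.52
tool_pos: [549.5, -100.8, 296.6]
tcp_rot: [-2.894, 1.571, 2.307]
contact_force: [-0.8, 0.1, -1.9]
grip_width: 27.4
t 6.52 tcp [ 549.5 -100.8  296.6] yaw_y 28.02 grip 27.4 F [-0.8  0.1 -1.9] shift cm [-1.034e+01 -1.000e-02 -4.000e-02] turn 0.0 q [-0.32  0.36  1.3   0.    1.48 -0.81]
```

View pics/z2.png

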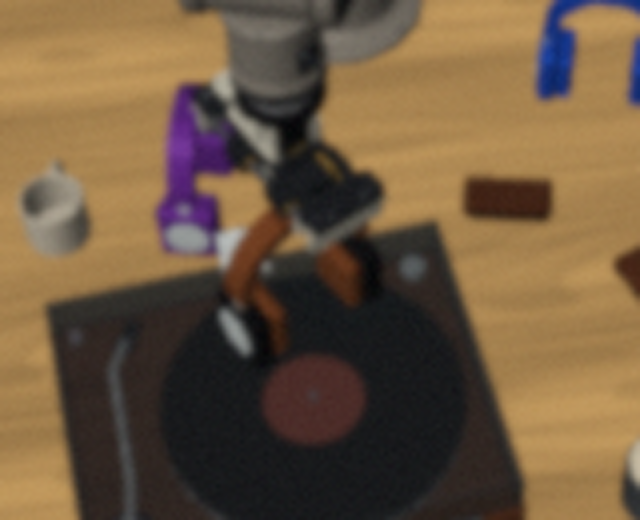

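```bash
python3 -m handwheel '[[[-0.8,0,0,0],[-1.5,0,0,0.02],[-1.8,0,0,0.03],[-1.8,0,0,0.03],[-1.8,0,0,0.03],[-1.5,0,0,0],[-0.8,0,0,0],[-0.3,0,0,0]]]'
python3 -c "
from h import *
to([496.4,322.5,400],21.7)"
```

```text
time: 7.23
tool_pos: [549.9, -100.9, 401.4]
tcp_rot: [0.922, 1.568, -0.269]
contact_force: [0.0, 0.8, -3.5]
grip_width: 27.8
t 7.23 tcp [ 549.9 -100.9  401.4] yaw_y 21.73 grip 27.8 F [ 0.   0.8 -3.5] shift cm [  0.09  10.7  -41.31] turn 0.001 q [-0.32  0.34  1.05  0.    1.74 -0.7 ]
```

```bash
python3 -m handwheel '[[[0,0.12,-0.5,0],[0,0.25,-1.0,0],[0,0.4,-1.5,0],[0,0.5,-2.0,0],[0,0.6,-2.3,0],[0,0.6,-2.3,0],[0,0.6,-2.3,0],[0,0.6,-2.3,0]]]' >/dev/null
python3 -m handwheel '[[[0,0.6,-2.3,0],[0,0.6,-2.3,0],[0,0.6,-2.3,0],[0,0.6,-2.3,0],[0,0.6,-2.3,0],[0,0.6,-2.3,0],[0,0.6,-2.3,0],[0,0.6,-2.3,0]]]' >/dev/null
python3 -m handwheel '[[[0,0.5,-2,0],[0,0.5,-1.6,0],[0,0.4,-1.2,0],[0,0.2,-0.8,0],[0,0.1,-0.4,0],[0,0,-0.2,0],[0,0,0,0],[0,0,0,0]]]'
python3 -c "
from h import *
to([496.4,322.5,400],21.7)"
```

```text
time: 9.23
tool_pos: [500.7, 296.6, 399.8]
tcp_rot: [0.099, 1.571, -1.094]
contact_force: [0.2, 0.1, -3.3]
grip_width: 27.7
t 9.23 tcp [500.7 296.6 399.8] yaw_y 21.67 grip 27.7 F [ 0.2  0.1 -3.3] shift cm [-0.02  0.56 -2.56] turn -0.001 q [ 0.4   0.4   0.98 -0.    1.77  0.03]
```

```bash
python3 -m handwheel '[[[0,0.1,-0.4,0],[0,0.15,-0.8,0],[0,0.15,-0.8,0],[0,0.1,-0.4,0],[0,0.05,-0.16,0],[0,0,0,0],[0,0,0,0],[0,0,0,0]]]'
python3 - <<'E'
from h import *
to([496.4,322.5,400],21.7)
save('scene','s3');save('top','t3')
a=cv2.imread('pics/s3.png')[120:250,260:420];b=cv2.imread('pics/t3.png')[140:270,130:290]
cv2.imwrite('pics/z3.png',cv2.resize(np.hstack([a,b]),None,fx=2.5,fy=2.5,interpolation=2))
E
```

```text
time: 9.9
tool_pos: [496.2, 323.0, 399.7]
tcp_rot: [-0.308, 1.571, -1.499]
contact_force: [-0.1, 0.7, -1.9]
grip_width: 27.5
t 9.9 tcp [496.2 323.  399.7] yaw_y 21.71 grip 27.5 F [-0.1  0.7 -1.9] shift cm [-0.03  0.    0.05] turn 0.0 q [ 0.45  0.42  0.94 -0.    1.78  0.07]
```

View pics/z3.png

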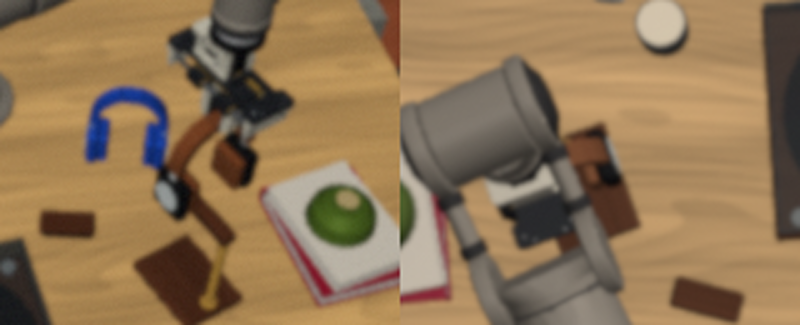

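```bash
python3 - <<'E'
from seg import *
np.set_printoptions(precision=1,suppress=True)
D=np.load('pics/s3.npy');C=cloud('scene',D)
P=C[160:215,310:375].reshape(-1,3)
a=np.radians(21.7);ux=np.array([np.cos(a),np.sin(a)]);uy=np.array([-np.sin(a),np.cos(a)])
L=np.c_[(P[:,:2]-[496.4,322.5])@ux,(P[:,:2]-[496.4,322.5])@uy,P[:,2]]
m=(L[:,2]>225)&(L[:,2]<420)&(abs(L[:,0])<50)&(abs(L[:,1])<95)
L=L[m]
for z0 in range(225,400,15):
    Q=L[(L[:,2]>=z0)&(L[:,2]<z0+15)]
    for s in(-1,1):
        q=Q[Q[:,1]*s>0]
        if len(q)>3: print(z0,s,len(q),'y',np.percentile(q[:,1],[3,50,97]),'x',np.percentile(q[:,0],[3,97]))
E
```

```text
240 -1 6 y [-73.2 -71.1 -44.6] x [-21.8  24.8]
240 1 5 y [40.2 54.6 73. ] x [-18.   28.5]
255 -1 43 y [-77.5 -72.7 -41. ] x [-32.5  31.5]
255 1 46 y [33.2 38.  64.1] x [-27.9  30.2]
270 -1 45 y [-77.5 -73.1 -41.6] x [-22.  31.]
270 1 44 y [31.7 37.  70.6] x [-24.6  29.8]
285 -1 41 y [-78.  -73.4 -40.3] x [-29.3  31.7]
285 1 48 y [32.6 37.5 69.2] x [-27.5  30.2]
300 -1 75 y [-77.4 -70.1 -36.9] x [-28.4  30.4]
300 1 88 y [32.6 43.2 68.9] x [-30.7  29.3]
315 -1 66 y [-73.8 -65.5 -39.2] x [-26.8  28.2]
315 1 81 y [36.3 58.4 70.1] x [-29.3  27.7]
330 -1 18 y [-73.1 -69.5 -60.7] x [-14.8  12.1]
330 1 14 y [58.6 61.7 70.9] x [-14.8  13.3]
345 -1 25 y [-72.9 -69.3 -59.1] x [-13.9  12.6]
345 1 7 y [57.3 59.2 68.9] x [-13.3  11.7]
360 -1 35 y [-69.7 -64.  -50.5] x [-14.3  12.7]
375 -1 39 y [-63.6 -56.8 -48.4] x [-15.6  12.8]
390 -1 58 y [-52.  -42.3 -13.9] x [-15.   13.8]
```

```bash
python3 -m handwheel '[[[0.5,0,-0.25,0],[1.2,0,0,0],[2,0,0,0],[2,0,0,0],[2,0,0,0],[2,0,0,0],[2,0,0,0],[1.8,0,0,0]]]'
python3 -m handwheel '[[[1.5,0,0,0],[1.0,0,0,0],[0.6,0,0,0],[0.3,0,0,0],[0.2,0,0,0],[0,0,0,0],[0,0,0,0]]]'
python3 -c "
from h import *
to([496.4,322.5,217.7],21.7)"
```

```text
time: 10.67
tool_pos: [494.8, 325.2, 263.1]
tcp_rot: [-1.582, 1.57, -2.774]
contact_force: [-0.6, 1.0, -1.8]
grip_width: 27.7
time: 11.25
tool_pos: [495.6, 325.6, 229.5]
tcp_rot: [1.675, 1.569, 0.483]
contact_force: [-0.1, 0.3, -2.1]
grip_width: 27.9
t 11.25 tcp [495.6 325.6 229.5] yaw_y 21.71 grip 27.9 F [-0.1  0.3 -2.1] shift cm [ 1.18 -0.04  0.32] turn 0.0 q [0.45 0.47 1.32 0.   1.35 0.07]
```

```bash
python3 -m handwheel '[[[0.3,0,0,0],[0.3,0,0,0],[0.2,0,0,0],[0,0,0,0],[0,0,0,0]]]'
python3 -m handwheel '[[[0.1,0,0,0],[0,0,0,0],[0,0,0,0]]]'
python3 -m handwheel '[[[0.1,0,0,0],[0,0,0,0],[0,0,0,0]]]'
python3 -m handwheel '[[[0.1,0,0,0],[0,0,0,0],[0,0,0,0]]]'
```

```text
time: 11.67
tool_pos: [495.2, 325.4, 220.6]
tcp_rot: [-1.788, 1.571, -2.98]
contact_force: [-0.3, 0.8, -3.0]
grip_width: 27.9
time: 11.92
tool_pos: [495.3, 325.4, 219.8]
tcp_rot: [2.001, 1.571, 0.809]
contact_force: [-0.0, 0.4, -3.0]
grip_width: 27.9
time: 12.17
tool_pos: [495.2, 325.4, 218.7]
tcp_rot: [-2.047, 1.571, 3.044]
contact_force: [0.5, 0.1, -1.4]
grip_width: 27.9
time: 12.42
tool_pos: [495.3, 325.5, 218.1]
tcp_rot: [1.728, 1.57, 0.537]
contact_force: [-1.1, -0.5, -1.0]
grip_width: 27.7
```

```bash
python3 -m handwheel '[[[0.1,0,0,0],[0,0,0,0],[0,0,0,0]]]'
python3 -m handwheel '[[[0.05,0,0,0],[0,0,0,0],[0,0,0,0],[0,0,0,0]]]'
python3 - <<'E'
from h import *
save('scene','s4')
a=cv2.imread('pics/s4.png')[150:270,280:420]
cv2.imwrite('pics/z4.png',cv2.resize(a,None,fx=5,fy=5,interpolation=2))
E
```

```text
time: 12.67
tool_pos: [495.4, 325.5, 218.0]
tcp_rot: [1.65, 1.569, 0.459]
contact_force: [-2.2, -1.7, 6.6]
grip_width: 27.2
time: 13.0
tool_pos: [495.4, 325.5, 218.0]
tcp_rot: [1.615, 1.569, 0.424]
contact_force: [-2.8, -2.1, 8.5]
grip_width: 27.8
```

View pics/z4.png

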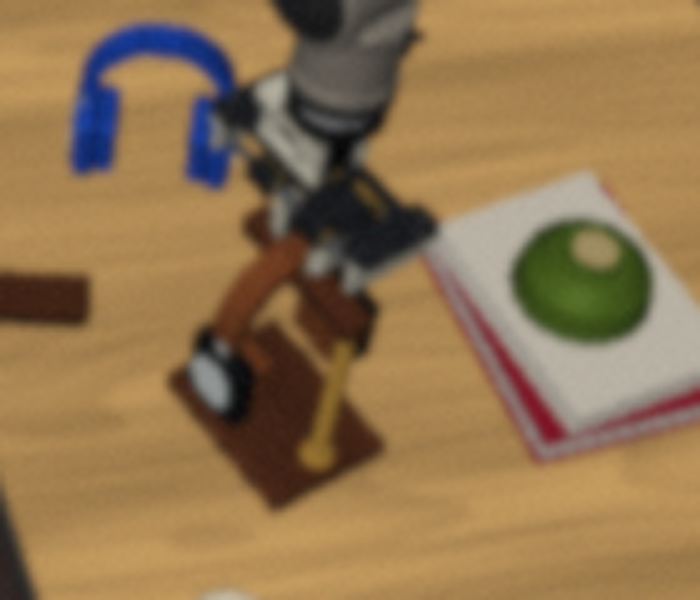

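```bash
python3 -m handwheel '[[[-0.1,0,0,0],[0,0,0,0],[0,0,0,0]]]'
python3 -m handwheel '[[[0,0,0,0],[0,0,0,0],[0,0,0,0],[0,0,0,0],[0,0,0,0],[0,0,0,0]]]' 0.6
python3 -m handwheel '[[[-0.3,0,0,0],[-0.8,0,0,0],[-1.5,0,0,0],[-2,0,0,0],[-2,0,0,0],[-2,0,0,0],[-1,0,0,0],[0,0,0,0]]]'
python3 - <<'E'
from h import *
to([438,-154,220],95.2)
save('scene','s5')
a=cv2.imread('pics/s5.png')[150:270,280:420]
cv2.imwrite('pics/z5.png',cv2.resize(a,None,fx=5,fy=5,interpolation=2))
E
```

```text
time: 13.3
tool_pos: [495.3, 325.5, 218.0]
tcp_rot: [1.658, 1.57, 0.466]
contact_force: [-2.2, -1.7, 5.8]
grip_width: 27.8
time: 13.8
tool_pos: [495.2, 325.4, 217.0]
tcp_rot: [-1.715, 1.571, -2.907]
contact_force: [0.1, 0.5, -0.2]
grip_width: 55.0
time: 14.47
tool_pos: [496.1, 325.9, 316.4]
tcp_rot: [1.658, 1.565, 0.466]
contact_force: [-0.4, -0.2, 0.4]
grip_width: 55.1
t 14.47 tcp [496.1 325.9 316.4] yaw_y 21.72 grip 55.1 F [-0.4 -0.2  0.4] shift cm [  9.49 -23.21  42.44] turn -1.283 q [0.45 0.42 1.16 0.   1.56 0.07]
```

View pics/z5.png

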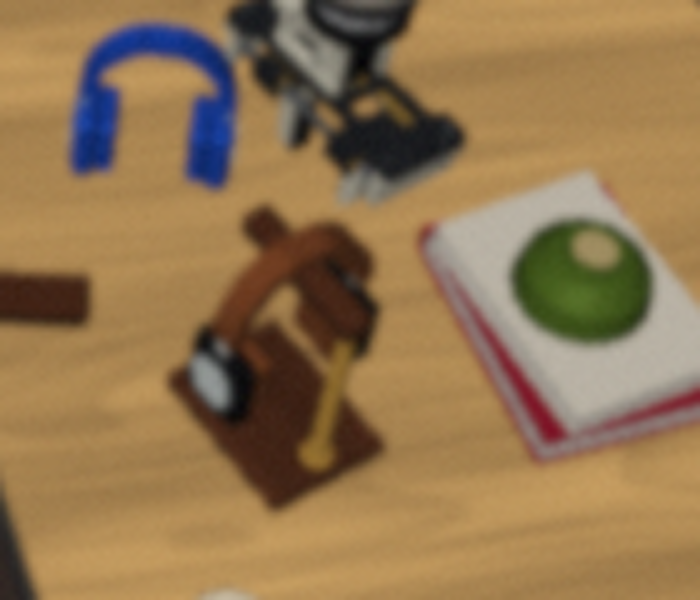

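```bash
python3 -m handwheel '[[[0,-0.5,1.0,0],[0,-1.2,2.2,0],[0,-1.9,3.5,0],[0,-1.9,3.5,0],[0,-1.9,3.5,0],[0,-1.9,3.5,0],[0,-1.0,2,0],[0,0,0,0]]]' 1 
python3 - <<'E'
from seg import *
np.set_printoptions(precision=1,suppress=True)
for n in('scene','top'):
    im,D=save(n,n+'6')
    print(n,[(np.round(o['point'],1),round(o['conf'],2)) for o in bot.spot_point(n,'cover_tab')][:3],[(np.round(o['bbox'],1),round(o['conf'],2)) for o in bot.find_in(n,'cover_tab')][:3],
     [(np.round(o['bbox'],1),round(o['conf'],2)) for o in bot.find_in(n,'turntable')][:2])
    C=cloud(n,D)
    box=(205,205,235,235) if n=='scene' else (325,212,360,250)
    x0,y0,x1,y1=box
    c=im[y0:y1,x0:x1].astype(int).reshape(-1,3);P=C[y0:y1,x0:x1].reshape(-1,3)
    m=(c.min(1)>120)&(c.max(1)-c.min(1)<50)&(P[:,2]>100)&(P[:,2]<145);Q=P[m]
    print(len(Q),Q.mean(0),cv2.minAreaRect(Q[:,:2].astype(np.float32)),np.percentile(Q,[3,97],axis=0))
a=cv2.imread('pics/scene6.png')[195:245,190:260];b=cv2.imread('pics/top6.png')[205:255,305:375]
cv2.imwrite('pics/z6.png',cv2.resize(np.vstack([a,b]),None,fx=6,fy=6,interpolation=2)[:600])
E
```

```text
time: 15.18
tool_pos: [469.3, 104.6, 312.0]
tcp_rot: [-1.326, 1.568, -2.522]
contact_force: [0.9, -0.1, 0.2]
grip_width: 92.1
scene [(array([217.4, 217.1]), 0.92)] [(array([173.5, 212.3, 119.2,  99.9]), 0.59)] [(array([172.7, 215.3, 119.5, 104.2]), 0.83)]
135 [ 450.7 -152.9  122.6] ((451.2839660644531, -153.4195098876953), (65.47781372070312, 46.11716842651367), 8.549910545349121) [[ 424.1 -174.4  116.7]
 [ 478.2 -131.4  128.9]]
top [(array([343.3, 235.9]), 0.6)] [(array([278.4, 134.1, 122.5, 108.1]), 0.71), (array([430.9, 247.4,  23. ,  14.4]), 0.54)] [(array([275.9, 135.1, 129.6, 106.8]), 0.81), (array([225.5, 136.5,  20.9,  23.1]), 0.49)]
240 [ 452.5 -153.2  119.8] ((451.8423767089844, -152.94712829589844), (60.192222595214844, 44.184146881103516), 3.060573101043701) [[ 424.7 -174.2  112.1]
 [ 481.3 -133.5  128. ]]
```

View pics/z6.png

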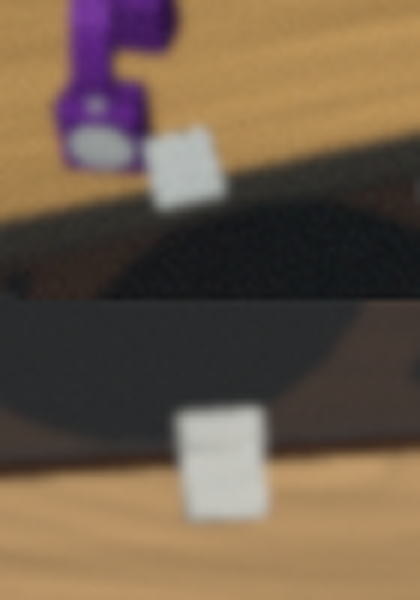

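View pics/top6.png

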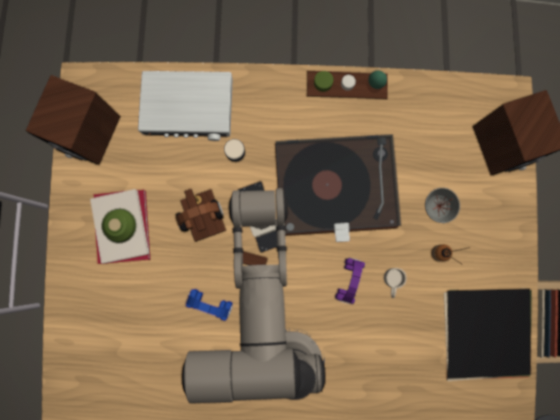

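```bash
python3 - <<'E'
from seg import *
np.set_printoptions(precision=1,suppress=True)
print(tri((217.4,217.1),(343.3,235.9)))
for n in('scene','top'):
    im=cv2.imread(f'pics/{n}6.png').astype(int);C=cloud(n,np.load(f'pics/{n}6.npy'))
    m=(im[:,:,0]>im[:,:,1]+40)&(im[:,:,2]>im[:,:,1]+15)
    m[:, :]&=(C[:,:,2]>0)
    P=C[m];P=P[(P[:,0]>200)&(P[:,0]<480)&(P[:,1]<-50)&(P[:,1]>-300)]
    for z in range(0,200,25):
        q=P[(P[:,2]>=z)&(P[:,2]<z+25)]
        if len(q)>3: print(n,z,len(q),np.percentile(q,[2,98],axis=0)[:,:2].ravel())
E
```

```text
(array([ 437.2, -158.1,  142.3]), np.float64(4.282758870542607))
scene 0 10 [ 247.9 -191.   258.1 -161.2]
scene 25 31 [ 247.6 -190.4  261.  -153.1]
scene 50 110 [ 231.4 -233.1  365.9 -151. ]
scene 75 59 [ 224.6 -231.   361.7 -150.1]
scene 100 37 [ 232.8 -220.4  364.1 -170.9]
scene 125 48 [ 327.  -217.   355.5 -188.9]
scene 150 102 [ 267.2 -211.5  336.2 -174. ]
top 50 116 [ 225.  -233.4  363.1 -148.4]
top 75 25 [ 226.  -231.   359.8 -148. ]
top 100 17 [ 272.2 -220.3  358.7 -172.7]
top 125 59 [ 233.3 -216.8  352.9 -165.1]
top 150 206 [ 245.6 -210.5  336.1 -170.3]
```

```bash

python3 -m handwheel '[[[0,-1.0,2.2,0],[0,-1.6,3.5,0],[0,-1.6,3.5,0],[0,-1.6,3.5,0],[0,-1.6,3.5,0],[0,-1.6,3.5,0],[0,-1.1,2,0],[0,-0.3,0.7,0]]]' >/dev/null
python3 -m handwheel '[[[0,0,0,-0.12],[0,0,0,-0.12],[0,0,0,-0.12],[0,0,0,-0.12],[0,0,0,-0.12],[0,0,0,-0.12],[0,0,0,-0.12],[0,0,0,-0.12]]]' >/dev/null
python3 -m handwheel '[[[0,0,0,-0.12],[0,0,0,-0.12],[0,0,0,-0.08],[0,0,0,0],[0,0,0,0]]]' 
python3 -c "
from h import *
to([437.6,-154.4,220],95.2)"
```

```text
time: 17.33
tool_pos: [457.1, -136.6, 313.1]
tcp_rot: [1.476, 1.57, 1.563]
contact_force: [-0.1, 0.0, 0.2]
grip_width: 92.0
t 17.33 tcp [ 457.1 -136.6  313.1] yaw_y 94.99 grip 92.0 F [-0.1  0.   0.2] shift cm [ 9.31 -1.6  -2.1 ] turn -0.004 q [-0.45  0.2   1.48  0.    1.46 -2.11]
```

```bash

python3 -m handwheel '[[[1,-0.8,-1.1,0],[2,-0.8,-1.0,0],[2,0,0,0],[2,0,0,0],[2,0,0,0],[2,0,0,0],[1.5,0,0,0],[0,0,0,0]]]' 1
python3 -m handwheel '[[[0,0,0,0],[0,0,0,0]]]'
python3 - <<'E'
from h import *
to([437.6,-154.4,99],95.2)
for n in('scene','top'): save(n,n+'7')
a=cv2.imread('pics/scene7.png')[170:250,180:280];b=cv2.imread('pics/top7.png')[185:265,285:385]
cv2.imwrite('pics/z7.png',cv2.resize(np.hstack([a,b]),None,fx=4,fy=4,interpolation=2))
E
```

```text
time: 18.0
tool_pos: [436.0, -154.1, 185.5]
tcp_rot: [2.503, 1.565, 2.589]
contact_force: [-0.3, 0.9, 0.1]
grip_width: 91.8
time: 18.17
tool_pos: [438.0, -155.5, 189.2]
tcp_rot: [-0.498, 1.569, -0.411]
contact_force: [0.2, -0.9, -0.7]
grip_width: 91.9
t 18.17 tcp [ 438.  -155.5  189.2] yaw_y 95.01 grip 91.9 F [ 0.2 -0.9 -0.7] shift cm [ 9.02  0.12 -0.04] turn -0.003 q [-0.51  0.27  1.74  0.    1.13 -2.16]
```

View pics/z7.png

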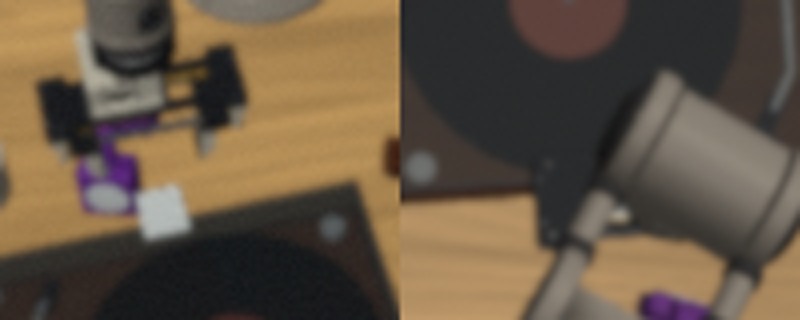

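```bash
python3 - <<'E'
from h import *
np.set_printoptions(precision=1,suppress=True)
q=(proj('scene',[[438,-155.5,189],[437.6,-154.4,120],[434,-109,189],[442,-201,189],[421.7,-156,120],[461,-152,120]])-[180,170])*4
print(q)
E
python3 -m handwheel '[[[1,0.1,0,-0.003],[2,0,0,0],[2,0,0,0],[1.5,0,0,0],[1.0,0,0,0],[0.7,0,0,0],[0,0,0,0],[0,0,0,0]]]'
python3 - <<'E'
from h import *
to([437.6,-154.4,99],95.2)
for n in('scene',): save(n,n+'8')
a=cv2.imread('pics/scene8.png')[170:250,180:280]
cv2.imwrite('pics/z8.png',cv2.resize(a,None,fx=6,fy=6,interpolation=2))
E
```

```text
[[150.  160.6]
 [157.4 201.4]
 [196.5 151.1]
 [104.1 170. ]
 [154.3 189.2]
 [162.1 219.4]]
time: 18.93
tool_pos: [437.6, -154.6, 106.7]
tcp_rot: [-0.442, 1.57, -0.351]
contact_force: [-0.3, -0.2, 0.3]
grip_width: 91.8
t 18.93 tcp [ 437.6 -154.6  106.7] yaw_y 95.21 grip 91.8 F [-0.3 -0.2  0.3] shift cm [ 0.77  0.02 -0.  ] turn 0.0 q [-0.51  0.38  1.85  0.    0.91 -2.17]
```

View pics/z8.png

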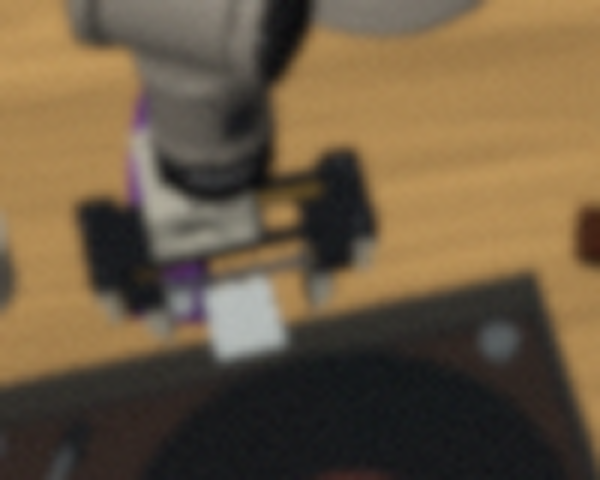

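```bash
python3 -m handwheel '[[[0.4,0,0,0],[0.3,0,0,0],[0,0,0,0],[0,0,0,0]]]'
python3 -m handwheel '[[[0,0,0,0],[0,0,0,0],[0,0,0,0],[0,0,0,0],[0,0,0,0],[0,0,0,0],[0,0,0,0],[0,0,0,0]]]' 0
python3 -m handwheel '[[[0,0,0,0],[0,0,0,0],[0,0,0,0],[0,0,0,0],[0,0,0,0],[0,0,0,0],[0,0,0,0],[0,0,0,0]]]' 0
python3 - <<'E'
from h import *
to([437.6,-154.4,99],95.2)
save('scene','scene9')
a=cv2.imread('pics/scene9.png')[170:250,180:280]
cv2.imwrite('pics/z9.png',cv2.resize(a,None,fx=6,fy=6,interpolation=2))
E
```

```text
time: 19.32
tool_pos: [437.2, -154.4, 99.2]
tcp_rot: [1.716, 1.571, 1.808]
contact_force: [0.3, 0.0, 0.1]
grip_width: 91.8
time: 19.98
tool_pos: [437.2, -154.2, 99.2]
tcp_rot: [1.517, 1.57, 1.608]
contact_force: [0.2, -0.3, -0.3]
grip_width: 45.3
time: 20.65
tool_pos: [437.2, -154.2, 99.2]
tcp_rot: [1.574, 1.57, 1.665]
contact_force: [-0.7, 2.6, 1.4]
grip_width: 45.2
t 20.65 tcp [ 437.2 -154.2   99.2] yaw_y 95.22 grip 45.2 F [-0.7  2.6  1.4] shift cm [ 0.02 -0.02  0.04] turn 0.0 q [-0.5   0.39  1.86  0.    0.89 -2.17]
```

View pics/z9.png

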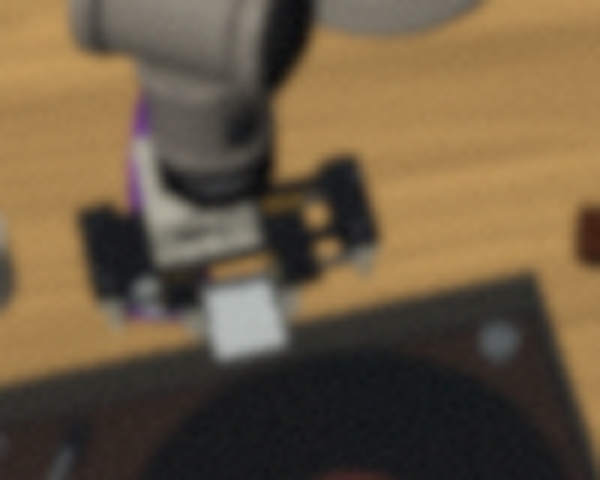

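```bash
python3 - <<'E'
import numpy as np
t=np.radians(np.linspace(0,35,29));h=339*np.cos(t)-49*np.sin(t);v=339*np.sin(t)+49*np.cos(t)
print(np.round(np.c_[-np.diff(v)/10,-np.diff(h)/10],2).tolist(), h[[0,8,16,24,28]]-339, v[[0,8,16,24,28]]-49)
E
```

```text
[[-0.74, 0.11], [-0.74, 0.13], [-0.73, 0.15], [-0.73, 0.16], [-0.73, 0.18], [-0.72, 0.19], [-0.72, 0.21], [-0.71, 0.23], [-0.71, 0.24], [-0.7, 0.26], [-0.7, 0.27], [-0.69, 0.29], [-0.68, 0.3], [-0.68, 0.32], [-0.67, 0.33], [-0.66, 0.35], [-0.65, 0.36], [-0.65, 0.37], [-0.64, 0.39], [-0.63, 0.4], [-0.62, 0.42], [-0.61, 0.43], [-0.6, 0.44], [-0.59, 0.46], [-0.58, 0.47], [-0.57, 0.48], [-0.56, 0.49], [-0.55, 0.51]] [  0.         -13.65893243 -37.20318858 -69.91738812 -89.41270237] [  0.          58.12231213 112.98976701 162.93524479 185.58086209]
```

```bash

python3 -m handwheel '[[[-0.37,0,0.05,0],[-0.37,0,0.06,0],[-0.37,0,0.06,0],[-0.37,0,0.07,0],[0,0,0,0],[0,0,0,0],[0,0,0,0]]]'
python3 - <<'E'
from h import *
to([437.2,-154.2,99.2],95.2)
save('scene','scene10')
a=cv2.imread('pics/scene10.png')[170:320,160:310]
cv2.imwrite('pics/z10.png',cv2.resize(a,None,fx=4,fy=4,interpolation=2))
E
```

```text
time: 21.28
tool_pos: [439.7, -154.1, 113.9]
tcp_rot: [1.038, 1.57, 1.129]
contact_force: [2.9, 3.3, -5.6]
grip_width: 45.3
t 21.28 tcp [ 439.7 -154.1  113.9] yaw_y 95.22 grip 45.3 F [ 2.9  3.3 -5.6] shift cm [ 1.47  0.01 -0.25] turn 0.0 q [-0.5   0.37  1.84  0.    0.93 -2.16]
```

View pics/z10.png

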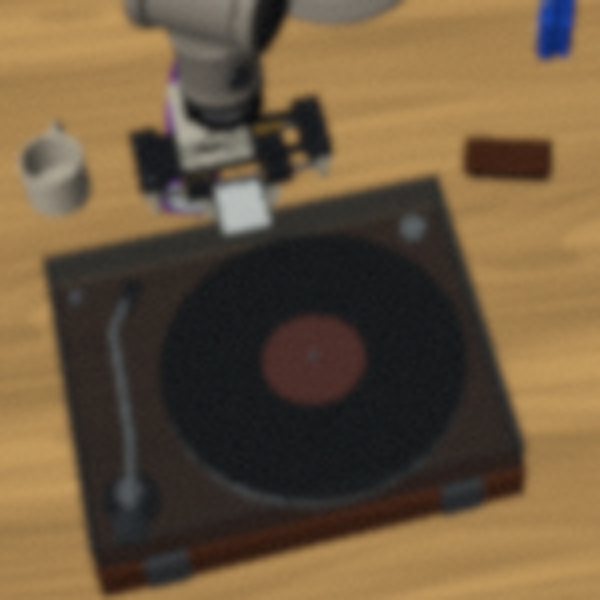

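```bash

python3 -m handwheel '[[[-0.73,0,0.15,0],[-0.73,0,0.16,0],[-0.73,0,0.18,0],[-0.72,0,0.19,0],[-0.72,0,0.21,0],[-0.71,0,0.23,0],[0,0,0,0],[0,0,0,0]]]'
python3 - <<'E'
from h import *
to([437.2,-154.2,99.2],95.2)
save('scene','scene11')
a=cv2.imread('pics/scene11.png')[170:320,160:310]
cv2.imwrite('pics/z11.png',cv2.resize(a,None,fx=4,fy=4,interpolation=2))
E
```

```text
time: 22.0
tool_pos: [450.8, -153.0, 157.9]
tcp_rot: [0.01, 1.571, 0.101]
contact_force: [2.4, 4.4, -6.3]
grip_width: 45.3
t 22.0 tcp [ 450.8 -153.   157.9] yaw_y 95.24 grip 45.3 F [ 2.4  4.4 -6.3] shift cm [ 5.87  0.01 -1.36] turn 0.001 q [-0.49  0.33  1.76  0.    1.06 -2.15]
```

View pics/z11.png

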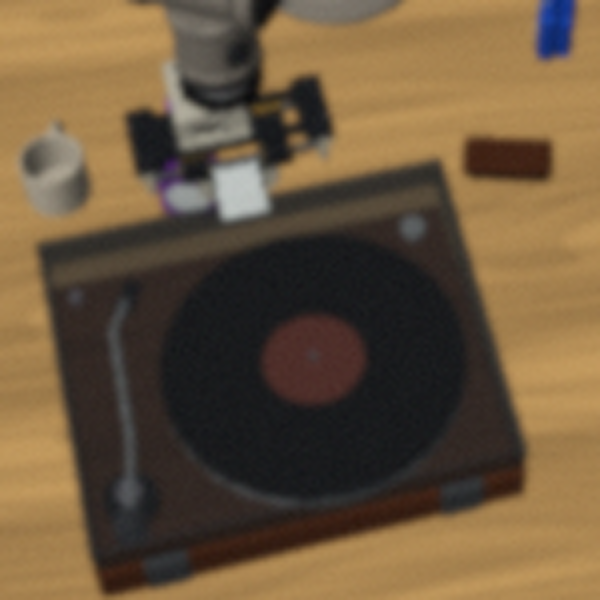

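Rising properly with the tab held. Continuing along the arc.

```bash

python3 -m handwheel '[[[-0.71,0,0.24,0],[-0.7,0,0.26,0],[-0.7,0,0.27,0],[-0.69,0,0.29,0],[-0.68,0,0.3,0],[-0.68,0,0.32,0],[-0.67,0,0.33,0],[-0.66,0,0.35,0]]]'
python3 -m handwheel '[[[-0.65,0,0.36,0],[-0.65,0,0.37,0],[-0.64,0,0.39,0],[-0.63,0,0.4,0],[0,0,0,0],[0,0,0,0],[0,0,0,0]]]'
python3 - <<'E'
from h import *
to([437.2,-154.2,99.2],95.2)
save('scene','scene12')
a=cv2.imread('pics/scene12.png')[150:320,140:310]
cv2.imwrite('pics/z12.png',cv2.resize(a,None,fx=3.5,fy=3.5,interpolation=2))
E
```

```text
time: 22.72
tool_pos: [474.4, -150.9, 213.0]
tcp_rot: [2.683, 1.57, 2.774]
contact_force: [0.6, 4.7, -6.0]
grip_width: 45.4
time: 23.3
tool_pos: [489.4, -149.5, 238.1]
tcp_rot: [2.526, 1.57, 2.617]
contact_force: [-1.4, 4.4, -3.7]
grip_width: 45.6
t 23.3 tcp [ 489.4 -149.5  238.1] yaw_y 95.23 grip 45.6 F [-1.4  4.4 -3.7] shift cm [ 1.39e+01  1.00e-02 -5.24e+00] turn 0.001 q [-0.45  0.31  1.54  0.    1.29 -2.11]
```

View pics/z12.png

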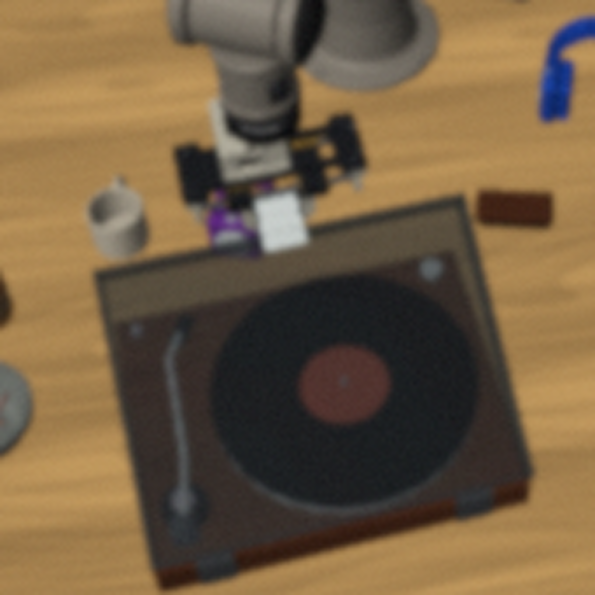

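```bash

python3 -m handwheel '[[[-0.62,0,0.42,0],[-0.61,0,0.43,0],[-0.6,0,0.44,0],[-0.59,0,0.46,0],[-0.58,0,0.47,0],[-0.57,0,0.48,0],[-0.56,0,0.49,0],[-0.55,0,0.51,0]]]'
python3 -m handwheel '[[[0,0,0,0],[0,0,0,0],[0,0,0,0],[0,0,0,0],[0,0,0,0],[0,0,0,0],[0,0,0,0],[0,0,0,0]]]'
python3 - <<'E'
from seg import *
np.set_printoptions(precision=3,suppress=True)
to([437.2,-154.2,99.2],95.2)
for n in('scene','top'):
    im,D=save(n,n+'13')
a=cv2.imread('pics/scene13.png')
cv2.imwrite('pics/z13.png',cv2.resize(a[110:320,140:380],None,fx=3.3,fy=2.8,interpolation=2))
# cover tab plane from scene depth
im=a[:,:,::-1].astype(int);C=cloud('scene',np.load('pics/scene13.npy'))
m=(im.min(2)>120)&(im.max(2)-im.min(2)<50)&(C[:,:,2]>260)&(C[:,:,2]<360)&(C[:,:,0]>470)&(C[:,:,0]<620)&(abs(C[:,:,1]+150)<30)
P=C[m];c=P.mean(0);U,S,V=np.linalg.svd(P-c);nn=V[2]*np.sign(V[2][2]);print(len(P),c,nn,S,'tilt',np.degrees(np.arccos(nn[2])))
E
```

```text
time: 24.02
tool_pos: [526.8, -146.2, 285.5]
tcp_rot: [0.171, 1.571, 0.263]
contact_force: [-1.1, 4.3, -4.7]
grip_width: 45.9
time: 24.68
tool_pos: [526.7, -146.2, 285.3]
tcp_rot: [-0.004, 1.57, 0.087]
contact_force: [-1.9, 4.9, -2.9]
grip_width: 45.3
t 24.68 tcp [ 526.7 -146.2  285.3] yaw_y 95.23 grip 45.3 F [-1.9  4.9 -2.9] shift cm [18.6   0.02 -8.99] turn 0.001 q [-0.41  0.34  1.36  0.    1.44 -2.07]
221 [ 539.973 -145.072  298.291] [0.538 0.061 0.841] [252.538 204.599  61.492] tilt 32.77235156777469
```

View pics/z13.png

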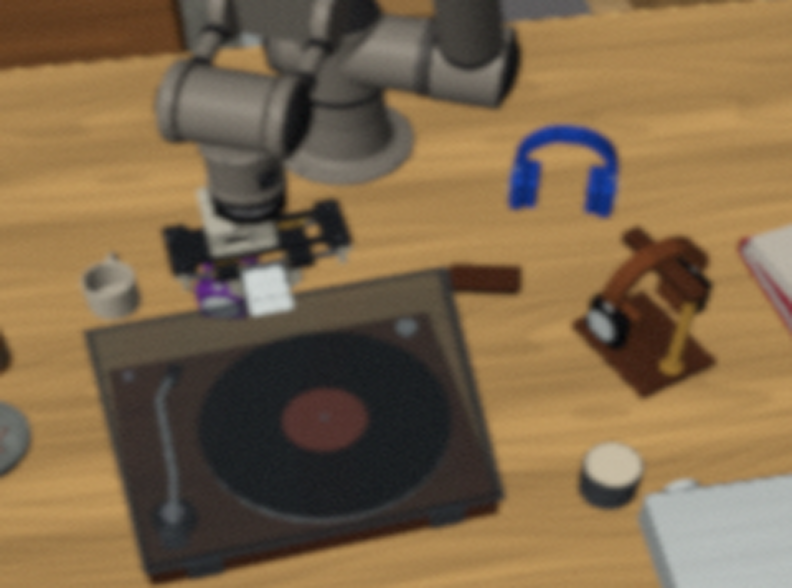

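```bash
cat > ov.py <<'E'
from h import *
yaw=np.radians(5.2)
ux=np.array([np.cos(yaw),np.sin(yaw),0]);uy=np.array([-np.sin(yaw),np.cos(yaw),0])
# grasp shut=(437.6,-154.4,117) is 339 before hinge; its turntable y = ty
H=np.array([437.6,-154.4,68])+339*ux   # point on hinge line at tab's y
def pt(x,y,z,th): # cover frame: x before hinge, y rel tab, z above
    t=np.radians(th);h=x*np.cos(t)-z*np.sin(t);v=x*np.sin(t)+z*np.cos(t)
    return H-h*ux+y*uy+np.array([0,0,v])
E
python3 - <<'E'
from ov import *
np.set_printoptions(precision=1,suppress=True)
# turntable centre y rel tab from plinth corners in shut image top view
cs=[atz('top',(170+p[0]/3.3,130+p[1]/3.3),90) for p in ((365,347),(757,320),(347,40),(735,17))]
c=np.mean(cs,0);print('centre',c,'rel tab y',(c-H)@uy,'x',(c-H)@ux)
im=cv2.imread('pics/scene13.png');tm=cv2.imread('pics/top13.png')
yc=(c-H)@uy
for n,i in(('scene',im),('top',tm)):
    big=cv2.resize(i,None,fx=4,fy=4,interpolation=2)
    for th,col in((30,(0,0,255)),(35,(0,255,0))):
        P=[pt(315,yc-202,52,th),pt(315,yc+202,52,th),pt(355,-23,52,th),pt(355,23,52,th),pt(295,23,52,th),pt(295,-23,52,th)]
        q=proj(n,P);print(n,th,q.round(1).tolist())
        q=((q+.5)*4).astype(int)
        cv2.line(big,q[0],q[1],col,1)
        cv2.polylines(big,[q[2:].astype(np.int32)],True,col,1)
    x0,y0,x1,y1=(150,170,300,240) if n=='scene' else (265,180,405,260)
    cv2.imwrite(f'pics/ov_{n}.png',big[y0*4:y1*4,x0*4:x1*4])
E
```

```text
centre [ 615.9 -139.8   90. ] rel tab y -1.6288872343568994 x -160.13765693452564
scene 30 [[164.5, 227.5], [273.2, 204.6], [212.0, 206.4], [224.3, 203.9], [227.8, 219.7], [215.4, 222.3]]
scene 35 [[163.9, 228.3], [274.6, 205.0], [212.3, 206.7], [224.9, 204.1], [228.4, 220.4], [215.8, 223.1]]
top 30 [[411.0, 199.5], [280.4, 207.7], [355.0, 213.7], [339.9, 214.7], [337.5, 198.8], [352.3, 197.9]]
top 35 [[412.1, 192.6], [280.1, 200.9], [355.7, 206.2], [340.4, 207.1], [337.8, 192.3], [352.8, 191.4]]
```

View pics/ov_scene.png

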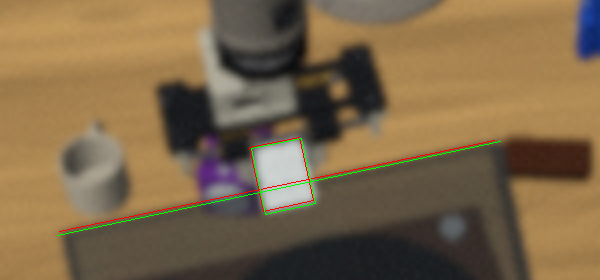

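View pics/ov_top.png

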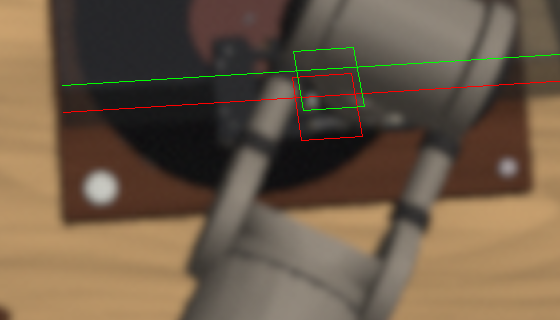

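```bash
python3 - <<'E'
from ov import *
np.set_printoptions(precision=1,suppress=True)
tm=cv2.imread('pics/top13.png')
g=np.clip(tm.astype(float)*2.2,0,255).astype(np.uint8)
big=cv2.resize(g,None,fx=6,fy=6,interpolation=2);raw=big.copy()
yc=-1.6
for th,col in((31,(0,0,255)),(33,(0,255,255)),(35,(0,255,0))):
    for z in(52,0):
        q=((proj('top',[pt(315,yc-202,z,th),pt(315,yc+202,z,th)])+.5)*6).astype(int);cv2.line(big,q[0],q[1],col,1)
x0,y0,x1,y1=272,185,402,225
cv2.imwrite('pics/ov2.png',np.vstack([raw[y0*6:y1*6,x0*6:x1*6],big[y0*6:y1*6,x0*6:x1*6]]))
for c in(281,285,289,385,392,396): print(c,tm[188:228,c].sum(1))
E
```

```text
281 [163 158 160 162 162 160 160 160 160 160 157 155 151 143 129 118 114 115
 115 115 116 117 119 128 149 156 162 162 167 168 169 168 174 178 180 178
 177 173 176 184]
285 [120 121 122 123 123 123 123 127 130 137 143 146 146 137 128 121 121 119
 116 116 118 117 119 130 148 158 162 164 169 170 168 171 173 172 177 182
 203 233 257 260]
289 [119 117 119 117 117 119 120 119 117 119 120 123 124 115  91  77  76  82
  90  99 103 114 121 138 153 162 166 167 170 169 167 170 173 193 286 426
 531 575 584 584]
385 [256 266 284 308 332 349 358 361 358 355 348 339 330 316 297 276 251 218
 182 145 124 126 149 165 174 176 175 174 173 170 175 170 171 167 162 160
 166 168 168 161]
392 [317 291 264 233 203 174 149 133 121 115 115 117 114 113 113 112 116 134
 144 147 154 162 170 174 174 175 177 172 173 170 185 265 376 440 423 334
 233 178 163 163]
396 [264 262 257 253 245 232 212 196 185 183 183 178 177 168 165 171 195 217
 232 238 236 238 241 236 227 221 218 219 211 201 190 186 186 188 184 178
 176 173 175 204]
```

View pics/ov2.png

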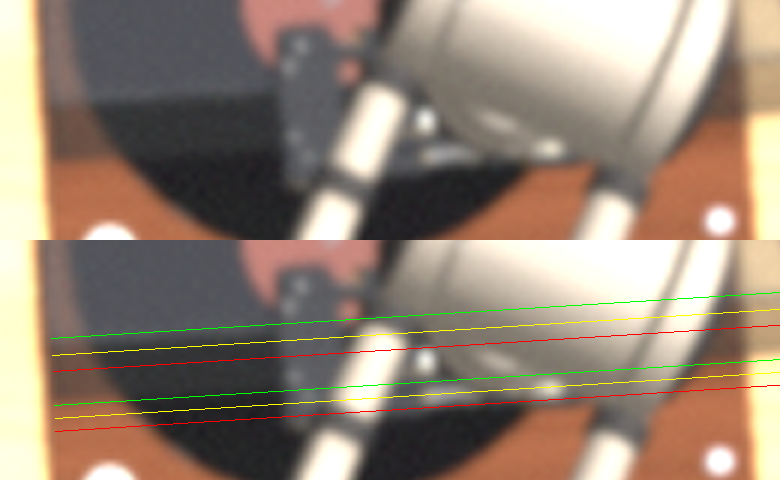

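```bash
python3 -m handwheel '[[[0,0,0,0],[0,0,0,0],[0,0,0,0],[0,0,0,0],[0,0,0,0],[0,0,0,0],[0,0,0,0],[0,0,0,0]]]'
python3 -m handwheel '[[[0,0,0,0],[0,0,0,0],[0,0,0,0],[0,0,0,0],[0,0,0,0],[0,0,0,0],[0,0,0,0],[0,0,0,0]]]'
python3 - <<'E'
from seg import *
im,D=save('top','top14');tm=cv2.imread('pics/top14.png')
for c in(281,285,392): print(c,tm[196:216,c].sum(1))
a=cv2.absdiff(cv2.imread('pics/scene13.png'),cv2.cvtColor(save('scene','scene14')[0],cv2.COLOR_RGB2BGR));print(a.max(),(a>30).sum())
C=cloud('scene',np.load('pics/scene14.npy'));P=C[185:225,310:365].reshape(-1,3);P=P[(P[:,2]>222)&(P[:,2]<245)];print('crown',len(P),np.median(P,0),np.percentile(P[:,2],90))
cv2.imwrite('pics/d.png',cv2.hconcat([cv2.imread('pics/scene0.png')[90:400,20:480],]))
E
```

```text
time: 25.45
tool_pos: [526.7, -146.2, 285.3]
tcp_rot: [0.085, 1.57, 0.176]
contact_force: [-2.3, 4.7, -2.9]
grip_width: 45.4
time: 26.12
tool_pos: [526.7, -146.2, 285.3]
tcp_rot: [-0.031, 1.57, 0.061]
contact_force: [-2.7, 5.3, -3.0]
grip_width: 45.2
281 [161 160 157 155 152 143 130 117 114 117 114 120 118 115 121 128 146 153
 159 162]
285 [127 136 140 148 146 137 126 122 114 120 119 114 117 118 119 130 146 159
 158 167]
392 [120 117 112 117 116 116 111 111 118 135 146 149 151 163 167 174 177 177
 177 175]
12 0
crown 127 [498.13819269 321.91923411 229.99475112] 234.3376041909192
```

View pics/scene14.png

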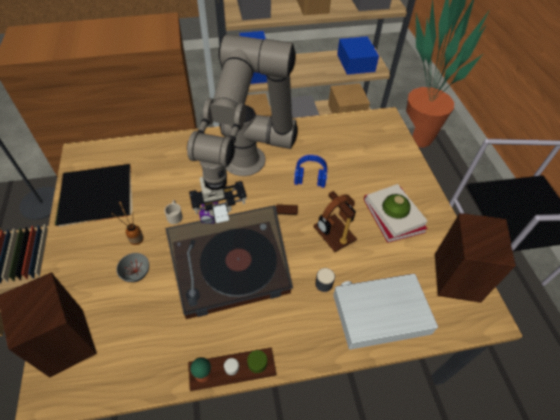

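```bash
python3 -c "
from plant import bot
print(bot.close_job())"
```

```text
the job is handed in; nothing more can be done
None
```

The headphones are hanging by the headband on the stand's bar, released. The dust cover is up at about 35° with its tab still gripped. I handed the job in at about 26 s of robot time.

**Headphones:** I pinched the crown from above with the fingertips, lowered the band onto the bar until contact, and opened the fingers. Afterwards the crown measured 230 mm above the table, against 229 mm expected, and within a few mm of the middle of the bar.

**Cover:** The gripped tab moved about 89.9 mm back and 186.1 mm up, against 89.4 and 185.6 mm for 35°. In the top picture the cover's edges matched 34.6° to 35.4°. Over about 1.3 s of holding, the tool pose did not change and two scene pictures showed no movement.

**Disagreeing checks:**
- A rough plane fit to noisy depth on the tab gave 32.8°, with its centre about 15 mm too low. I trusted the edge overlay and the tool position instead.
- The camera networks put the tab 142 mm high when shut, against 117 mm by the text. I used the depth and picture measurement of about 120 mm.
- There is a steady sideways force of about 5 N at the grip.

**Other things on the table:** I saw nothing else moved when I compared the first and last scene pictures by eye. The purple headphones were mostly hidden behind the gripper in the last one.

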